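# Let down the display-case cover and put the wedge away

## Robot

A 7-joint arm with a two-finger parallel gripper is mounted at the origin on the work surface. World frame = base frame: x ahead of the robot, y to its left, z up, the work surface at z = 0. Lengths are in m, angles in rad, forces in N, time in s.
With the tool pointing down it reaches from about 0.4 to 0.875 m from the base axis. Payload 19.3 kg.
Tool frame: the origin (TCP) lies midway between the tips of the shut fingers; the grasp point (between the pads) lies 19 mm behind it; z points along the fingers, y is the line along which they close (so a half turn about z gives the same grasp; the last joint's range is limited). The gripper opens to 85 mm and grips with 20 to 120 N. Pads are 22 mm wide; open, the fingers measure 114 mm over their backs; the gripper's body (76 mm by 85 mm) begins 54 mm behind the grasp point. The pads swing forward as they close: fully open they stand 13 mm farther back than shut.
Start: joints at [-0.07, 0.521, -0.036, 1.599, 0.021, 1.021, -0.113], TCP at [0.625, -0, 0.231] pointing down, gripper open.
Joint ranges: [-2.91, 2.91], [-0.3, 2.13], [-1.5, 1.42], [0.17, 2.43], [-1.26, 4.41], [0.16, 1.93], [-2.52, 2.52]. Speed limits (rad/s): [1.89, 1.89, 2.39, 2.39, 3.01, 3.01, 3.01].

## Interface

Orientations are given as [roll, pitch, yaw] about the fixed x, y, z axes, in that order (R = Rz(yaw) Ry(pitch) Rx(roll)).
In Python, from workcell import telemetry, grab_frame, calibration, bot, outline_of, landmark_of gives the robot as it stands. The module is installed in compiled form; this text tells all that it offers.
- The arm moves only by the shell command python3 -m inch 'ROWS' [FORCE]. ROWS is JSON, a list of rows, each a list of 7 numbers: the shift along the tool's x, y, z in m, then the turn, a rotation vector about the tool's x, y, z in rad, then the closure, from 0 (fully open) to 1 (shut). A call has 1 to 5 rows; each row shifts and turns the commanded pose from where the row before left it, along the tool's axes as they then stand; what a row does not reach is not made up. A row lasts 1/10 s, in which the tool goes at most 50 mm and 8.59 degrees, less where a joint would pass 70% of its speed; a pose out of reach is approached as far as the arm can. A call is refused whole if a number of a shift passes 0.05 or a number of a turn 0.15, either way. A call with a gripper value outside its range is refused whole. The fingers move at their own pace and stop on an object; FORCE is the grip in N (left out, the last holds). Time passes only in rows, so rows that do not move let the fingers close. It gives the time, the measured TCP pose, the force, the opening and the grip force at its end, in the units of the state.
- telemetry.observe(): the state, without advancing time (a new reading comes with each control period).
- grab_frame(name): name is "scene" or "side" or "wrist"; returns the picture (420x560x3 uint8, red, green, blue); there is no depth.
- calibration(name): a dict with "fovy" (degrees; the focal length in pixels is half the picture's height over the tangent of half this angle, whatever the lens; pixels are square), "cx", "cy" (the principal point, pixels), "pose" (4x4, takes a point from camera to world coordinates). Camera axes: x right, y down, z forward; pixel columns grow to the right and rows downward; lengths in m; the calibration is good to about 2 mm. The wrist camera is an equidistant fisheye: a pixel r from the principal point sees the ray r / f radians off the axis. A picture is of the moment at which its call begins: read the wrist's pose just before it. calibration takes no time and is no camera call; for the wrist camera it gives the pose at the moment of the call.
- bot.job_done(): hands the job in; it is judged then, once.
Trained networks look in the newest picture that a camera, given by its name, has taken for a name from the list of things; names that differ only in an ending like _2 or _b are one class to them, and where a whole thing is asked for, a point or a joint stands for the part that bears it (a point fixed in the world has none). Each returns a list of dicts, best first, with "score" (0 to 1); they miss things now and then, are a little off and sometimes report something else, mostly with a low value. They report only what shows in the picture. A call takes as long as a camera call. They do not tell look-alikes from the thing itself.
- outline_of(label, camera): "region" (420x560 bool, what is visible of it) and "rect" ([left, top, right, bottom] in pixels, round what is visible of it).
- landmark_of(label, camera): "xy" ([column, row] in pixels: a listed point, or the origin of a listed thing).
The state is a dict: "clock": time; "qpos": joint angles; "qd": joint speeds; "joint_efforts": joint torques, N m; "position": TCP position; "tool_rot": TCP orientation; "force": force on the tool from outside, world axes, zero at the start; "moment": the same for the moment, N m; "grip_width": finger opening in m; "finger_force": force on a finger pad.
Only numpy, scipy, OpenCV 4.12 (cv2) and the standard library are available. Lean on these libraries where they do the work, as an engineer would, in place of code of your own. Each camera call takes 0.05 s, during which the arm holds its last target. There are 200 camera calls.

## Task

The heavy glass cover of the jade display case is propped open on a wedge. Work the wedge backward out from under it in small tugs of at most 2 cm, letting the cover settle for about half a second after each so that it comes down gently and never drops; when it is shut and the wedge is clear of it, push the red-knobbed bolt fully home across the cover's front, and then lay the wedge gently, flat and right way up, in the lilac-lined tray. Leave the carving, the ring box and the potted orchid where they stand.

Things in the scene. Friction and masses are not known exactly. Their poses are not given: they have to be found in the camera images.
- case: Fixed display case: a board 420 x 230 mm, 8 mm thick; origin at the centre of its underside, z up. Local -x is the front: on the bare front part (local x -210 to -10 mm) the wedge slides. The glass cover, 200 mm deep, 210 mm wide along y (centred), 45 mm tall, is hinged at local x = +190 mm; its front face when shut is at x = -10 mm. The bolt is in front of it at the -y end.
- cover (a joint): Angle of the cover (dark frame, about 1.6 kg), rad: 0 is shut, grows as the front edge rises, 2 mm per 0.01 rad; about 0.12 at the start. Only the wedge holds it up. It comes down 3 mm for each 10 mm the wedge is drawn out, so is shut after about 80 mm, and the wedge is clear after about 95 mm. Shut, it stops 5 mm above the board, its top 58 mm above the counter.
- cover_edge (a point): Middle of the lower outer edge of the cover's front rail (the edge that rests on the wedge, though the wedge may be to one side of the middle).
- bolt (a joint): Travel of the bolt, m: 0 to 0.032. It slides along the case's +y; 0 to 0.006 is open, 0.032 is fully home with the tongue in the brass staple on the cover. Stiff (about 3 N) and stays where it is left.
- bolt_knob (a point): Centre of the top of the bolt's red knob, 68 mm above the counter. The knob is a square post 14 x 14 mm, 36 mm tall, at case local x = -45 mm, 35 mm in front of the cover; free space all round it above the steel bar (bar top 32 mm above the counter).
- wedge: Loose wooden wedge, 0.25 kg, 172 mm long (x), 36 mm wide (y), upright sides. Origin: centre of its underside. +x is the toe, under the cover at the start and along the case's +x. Slope from 33 mm tall at x = -14 mm to 3 mm at x = +86 mm; behind it a flat tail 10 mm thick (x -74 to -14 mm), ending in an upright red tab. Balance point near x = -15 mm.
- wedge_tab (a point): Middle of the wedge's red tab, 30 mm above its underside. The tab is 12 mm thick (wedge x = -86 to -74 mm), 36 mm wide, 45 mm tall. A fingertip let down over the flat tail can hook the tab's inner face and drag the wedge back; this takes about 5 to 15 N.
- wedge_toe (a point): Middle of the wedge's thin toe, at its underside (wedge x = +86 mm).
- tray: Fixed open wooden tray with a lilac lining, 220 (x) x 140 (y) mm outside, walls 5 mm thick and 18 mm tall, inner floor 5 mm above the counter. Origin: centre of its underside.
- carving: Bystander: pale jade carving on a round dark stand, 64 mm across, 91 mm tall; origin at the centre of its underside.
- ring_box: Bystander: closed black and dark-red ring box, 65 x 65 mm, 47 mm tall; origin at the centre of its underside.
- orchid: Bystander: small blue ceramic pot, 72 mm across, 70 mm tall, with leaves up to about 180 mm tall; origin at the centre of its underside.
Things that resemble listed ones, but are neither listed nor needed, are in the scene too. There is more than one size of the wedge; the job needs the largest.

How it is judged:
By the outcome, as a careful person would: the job done as asked, in the order asked, and still so for the second after the job is handed in, with the robot touching nothing.
It also fails if it takes over 72 s, if anything falls off the work surface, if the arm or the gripper's body presses on something with over 40 N, if the wrist force passes 120 N, or if a joint passes its speed limit or range.

## Working session

There is one attempt and no reset: what is moved stays moved. The work goes in short steps, Python scripts to look and compute and a shell command to move; the robot and the scene stay as the last step left them, time stands still between calls to the robot, and variables do not carry over. Pictures are saved under pics/ and viewed, at most 11 in all, crops included, and the job is handed in when it is done.

```bash
mkdir -p pics
cat > h.py <<'E'
import numpy as np, cv2
from workcell import telemetry, grab_frame, calibration, bot, outline_of, landmark_of
def ray(cam,uv,c=None):
    c=c or calibration(cam); f=210/np.tan(np.radians(c['fovy'])/2); P=np.array(c['pose'])
    x,y=(uv[0]-c['cx'])/f,(uv[1]-c['cy'])/f
    if cam=='wrist':
        r=np.hypot(x,y); d=np.array([x/r*np.sin(r),y/r*np.sin(r),np.cos(r)]) if r>1e-9 else np.array([0,0,1.])
    else: d=np.array([x,y,1.])
    return P[:3,3],P[:3,:3]@d
def onz(cam,uv,z,c=None):
    o,d=ray(cam,uv,c); return o+d*(z-o[2])/d[2]
def save(cam,name):
    im=grab_frame(cam); cv2.imwrite(f'pics/{name}.png',im[:,:,::-1]); return im
E
python3 - <<'E'
from h import *
np.set_printoptions(precision=3,suppress=True)
Z=dict(case=0,cover_edge=.037,bolt_knob=.068,wedge=.008,wedge_tab=.038,wedge_toe=.008,tray=0,carving=0,ring_box=0,orchid=0)
for cam in ('scene','side'):
    save(cam,cam)
    for k in Z:
        print(cam,k,[(np.round(d['xy']),round(d['score'],2),onz(cam,d['xy'],Z[k])[:2]) for d in landmark_of(k,cam)[:4]])
s=telemetry.observe();print(s)
E
python3 -c "
import cv2,numpy as np
a=[cv2.imread('pics/%s.png'%c) for c in('scene','side')]
cv2.imwrite('pics/scene_.png',a[0])"
```

```text
scene case [(array([235., 225.]), 0.56, array([ 0.536, -0.082]))]
scene cover_edge [(array([237., 218.]), 0.67, array([ 0.538, -0.073]))]
scene bolt_knob [(array([243., 188.]), 0.62, array([ 0.477, -0.033]))]
scene wedge [(array([244., 236.]), 0.94, array([ 0.578, -0.073])), (array([196., 334.]), 0.94, array([ 0.772, -0.254])), (array([172., 167.]), 0.58, array([ 0.291, -0.188]))]
scene wedge_tab [(array([275., 222.]), 0.92, array([0.588, 0.011])), (array([165., 182.]), 0.76, array([ 0.358, -0.218])), (array([206., 306.]), 0.56, array([ 0.73 , -0.216]))]
scene wedge_toe [(array([178., 155.]), 0.89, array([ 0.256, -0.161])), (array([182., 362.]), 0.56, array([ 0.82, -0.3 ]))]
scene tray [(array([387., 182.]), 0.86, array([0.562, 0.36 ]))]
scene carving [(array([322., 287.]), 0.65, array([0.776, 0.056]))]
scene ring_box [(array([370., 254.]), 0.89, array([0.742, 0.207])), (array([323., 288.]), 0.65, array([0.779, 0.058]))]
scene orchid [(array([256., 310.]), 0.87, array([ 0.768, -0.111]))]
side case [(array([268., 203.]), 0.94, array([ 0.544, -0.081]))]
side cover_edge [(array([272., 1
[... 621 characters left out ...]
ray([0.56 , 0.378]))]
side carving [(array([174., 233.]), 0.58, array([0.779, 0.058]))]
side ring_box [(array([171., 277.]), 0.93, array([0.75 , 0.207]))]
side orchid [(array([193., 194.]), 0.91, array([ 0.763, -0.105]))]
{'clock': 1.1, 'qpos': array([-0.07 ,  0.521, -0.036,  1.6  ,  0.021,  1.021, -0.113]), 'qd': array([ 0.   ,  0.001,  0.001, -0.   ,  0.001,  0.   , -0.001]), 'joint_efforts': array([ -0.001, -92.685,   1.977, -37.025,   0.018,   0.002,  -0.   ]), 'position': array([ 0.625, -0.   ,  0.231]), 'tool_rot': array([-3.142,  0.   ,  1.571]), 'force': array([ 0.249, -1.307,  0.49 ]), 'moment': array([-0.047,  0.003, -0.051]), 'finger_force': 0.0, 'grip_width': 0.08557805861063805}
```

View pics/scene.png

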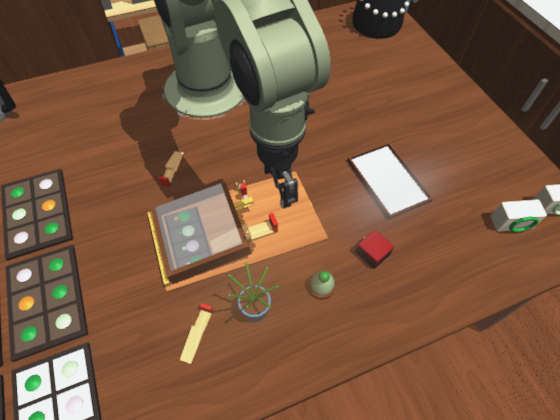

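View pics/side.png

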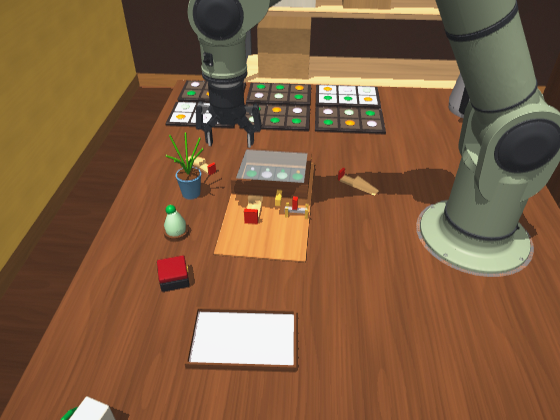

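The scene shows three wedge candidates: one under the cover (tab 275,222), one loose with its tab at (206,306), and one loose with its tab at (165,182). Only the first one props the cover open. The tray is at (388,182). I'll take one wrist view for finer measurement.

Run:
```python
from h import *
np.set_printoptions(precision=3,suppress=True)
Z=dict(cover_edge=.037,bolt_knob=.068,wedge=.008,wedge_tab=.038,wedge_toe=.008)
save('wrist','w1'); c=calibration('wrist')
for k in Z:
    print(k,[(np.round(d['xy']),round(d['score'],2),onz('wrist',d['xy'],Z[k],c)[:2]) for d in landmark_of(k,'wrist')[:3]])
grab_frame('scene');grab_frame('side')
for cam in('scene','side'):
  for k in ('case','tray'):
    for d in outline_of(k,cam)[:1]:
        m=d['region'].astype(np.uint8)
        h=cv2.convexHull(cv2.findContours(m,0,2)[0][0] if k=='tray' else cv2.findNonZero(m))
        pts=np.array([onz(cam,p[0],.018 if k=='tray' else .008)[:2] for p in h],np.float32)
        r=cv2.minAreaRect(pts); print(cam,k,d['score'],r); 
        if k=='case': print(cv2.approxPolyDP(pts.reshape(-1,1,2),.012,True)[:,0])
```

```text
cover_edge [(array([209., 243.]), 0.82, array([ 0.542, -0.07 ]))]
bolt_knob [(array([135., 224.]), 0.58, array([ 0.468, -0.035]))]
wedge [(array([ 73., 293.]), 0.94, array([ 0.297, -0.178])), (array([375., 340.]), 0.91, array([ 0.767, -0.247])), (array([242., 233.]), 0.89, array([ 0.577, -0.07 ]))]
wedge_tab [(array([352., 335.]), 0.98, array([ 0.72 , -0.208])), (array([ 98., 320.]), 0.64, array([ 0.356, -0.2  ])), (array([241., 177.]), 0.58, array([0.582, 0.007]))]
wedge_toe [(array([ 42., 273.]), 0.73, array([ 0.242, -0.147]))]
scene case 0.68 ((0.5215954184532166, -0.0796242207288742), (0.42271819710731506, 0.2792401909828186), 87.65946197509766)
[[ 0.663  0.121]
 [ 0.646 -0.292]
 [ 0.395 -0.274]
 [ 0.382 -0.076]
 [ 0.436  0.133]]
scene tray 0.69 ((0.561437726020813, 0.3590177595615387), (0.22817057371139526, 0.1524321436882019), 2.3164234161376953)
side case 0.64 ((0.5457205772399902, -0.10094723105430603), (0.4858793616294861, 0.24065710604190826), 88.21037292480469)
[[ 0.436 -0.336]
 [ 0.421 -0.229]
 [ 0.434  0.139]
 [ 0.656  0.136]
 [ 0.664 -0.18 ]
 [ 0.649 -0.343]]
side tray 0.75 ((0.5562585592269897, 0.37286651134490967), (0.22190874814987183, 0.15627716481685638), 1.6705201864242554)
```

View pics/w1.png

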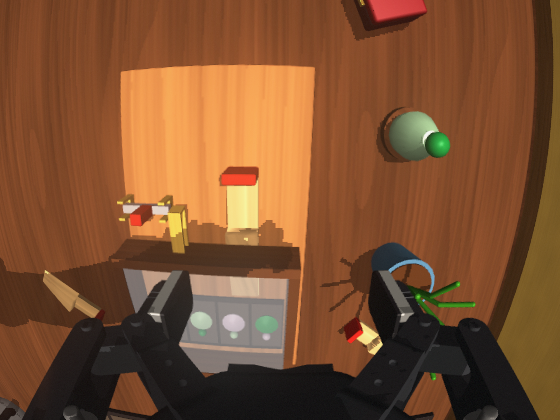

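Run:
```python
from h import *
np.set_printoptions(precision=4,suppress=True)
c=calibration('wrist')
for n,uv,z in [('FL',(121,72),.008),('FR',(315,67),.008),('R',(303,245),.008),('tabtopA',(222,168),.053),('tabtopB',(258,168),.053),('tabtopIn',(220,184),.053),('tabtopInB',(259,184),.053),('tail end L',(227,231),.018),('tail end R',(258,231),.018),('railL',(113,259),.037),('railR',(299,267),.037),('knob',(141,213),.068)]:
    print(n,onz('wrist',uv,z,c)[:2])
```

```text
FL [0.4348 0.133 ]
FR [0.6625 0.1259]
R [ 0.6523 -0.0858]
tabtopA [0.5651 0.0197]
tabtopB [0.6018 0.0193]
tabtopIn [0.5623 0.003 ]
tabtopInB [0.6026 0.0027]
tail end L [ 0.5607 -0.0631]
tail end R [ 0.5979 -0.063 ]
railL [ 0.4099 -0.0965]
railR [ 0.6462 -0.101 ]
knob [ 0.4765 -0.0235]
```

```bash
python3 -m inch '[[0.002,-0.008,0.03,0,0,0.007,0],[0.002,-0.009,0.03,0,0,0.007,0],[0.002,-0.009,0.03,0,0,0.007,0],[0.002,-0.009,0.03,0,0,0.007,0],[0.003,-0.009,0.025,0,0,0.007,0]]'; python3 -m inch '[[0,0,0,0,0,0,0]]'
python3 - <<'E'
from h import *
np.set_printoptions(precision=4,suppress=True)
save('wrist','w2'); c=calibration('wrist')
for k,z in dict(wedge_tab=.038,wedge=.008,cover_edge=.037,bolt_knob=.068).items():
    print(k,[(np.round(d['xy']),round(d['score'],2),onz('wrist',d['xy'],z,c)[:2]) for d in landmark_of(k,'wrist')[:3]])
E
```

```text
clock: 2.2
position: [0.5805, 0.0115, 0.0849]
tool_rot: [-3.141, 0.0, 1.535]
force: [1.4, 0.1, 0.0]
grip_width: 0.0852
finger_force: 0.0
clock: 2.3
position: [0.5787, 0.0119, 0.0837]
tool_rot: [-3.136, 0.0, 1.536]
force: [0.1, 0.5, -0.6]
grip_width: 0.0857
finger_force: 0.0
wedge_tab [(array([288., 247.]), 0.78, array([0.584 , 0.0045])), (array([422., 413.]), 0.64, array([ 0.7197, -0.198 ]))]
wedge [(array([437., 411.]), 0.69, array([ 0.7632, -0.2458])), (array([ 57., 372.]), 0.57, array([ 0.2977, -0.1808]))]
cover_edge [(array([232., 338.]), 0.77, array([ 0.5391, -0.0729]))]
bolt_knob [(array([120., 313.]), 0.62, array([ 0.4705, -0.0292]))]
```

View pics/w2.png

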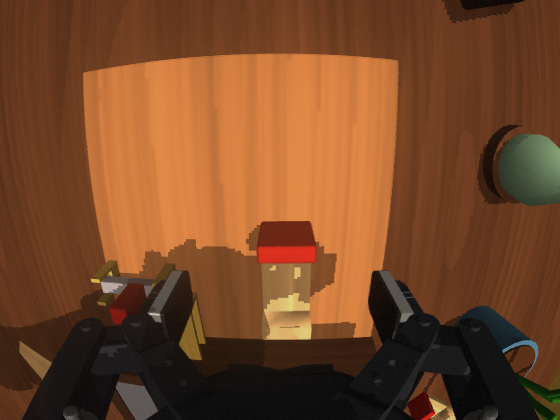

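The tab is centred near column 287, between the fingers and clear of the knob. I'm lowering now and gripping it across its width.

```bash
python3 -m inch '[[-0.001,0.004,0.02,0,0,0,0],[-0.001,0,0.02,0,0,0,0],[0,0,0.02,0,0,0,0.1],[0,0,0,0,0,0,0.3],[0,0,0,0,0,0,0.45]]' 40;  python3 -m inch '[[0,0,0,0,0,0,0.6],[0,0,0,0,0,0,0.7],[0,0,0,0,0,0,0.8]]' 40
```

```text
clock: 3.05
position: [0.5857, 0.0094, 0.0273]
tool_rot: [3.141, -0.0, 1.536]
force: [0.3, 0.0, 0.0]
grip_width: 0.0494
finger_force: 0.0
clock: 3.35
position: [0.5856, 0.0096, 0.0279]
tool_rot: [3.14, -0.0, 1.536]
force: [-3.0, 0.1, 6.2]
grip_width: 0.0352
finger_force: 39.9
```

```bash
python3 -m inch '[[0.003,0,0,0,0,0,0.8],[0.004,0,0,0,0,0,0.8],[0.004,0,0,0,0,0,0.8],[0.004,0,0,0,0,0,0.8],[0,0,0,0,0,0,0.8]]'; python3 -m inch '[[0,0,0,0,0,0,0.8],[0,0,0,0,0,0,0.8],[0,0,0,0,0,0,0.8],[0,0,0,0,0,0,0.8],[0,0,0,0,0,0,0.8]]'
```

```text
clock: 3.85
position: [0.5864, 0.0232, 0.0279]
tool_rot: [3.14, 0.001, 1.535]
force: [-0.9, -6.7, 4.5]
grip_width: 0.0351
finger_force: 39.6
clock: 4.35
position: [0.5865, 0.0232, 0.0279]
tool_rot: [3.14, 0.001, 1.535]
force: [-1.3, -6.4, 4.7]
grip_width: 0.0354
finger_force: 39.6
```

The tug came out smoothly, about 14 mm with 7 N of drag. I'll continue.

```bash
python3 -m inch '[[0.003,0,0,0,0,0,0.8],[0.004,0,0,0,0,0,0.8],[0.004,0,0,0,0,0,0.8],[0.004,0,0,0,0,0,0.8],[0,0,0,0,0,0,0.8]]'; python3 -m inch '[[0,0,0,0,0,0,0.8],[0,0,0,0,0,0,0.8],[0,0,0,0,0,0,0.8],[0,0,0,0,0,0,0.8],[0,0,0,0,0,0,0.8]]'
python3 -m inch '[[0.003,0,0,0,0,0,0.8],[0.004,0,0,0,0,0,0.8],[0.004,0,0,0,0,0,0.8],[0.004,0,0,0,0,0,0.8],[0,0,0,0,0,0,0.8]]'; python3 -m inch '[[0,0,0,0,0,0,0.8],[0,0,0,0,0,0,0.8],[0,0,0,0,0,0,0.8],[0,0,0,0,0,0,0.8],[0,0,0,0,0,0,0.8]]'
python3 - <<'E'
from h import *
save('side','s2')
cv2.imwrite('pics/s2c.png',cv2.resize(cv2.imread('pics/s2.png')[120:280,150:390],None,fx=3,fy=3))
E
```

```text
clock: 4.85
position: [0.587, 0.0382, 0.0279]
tool_rot: [3.14, 0.001, 1.535]
force: [-0.2, -6.4, 4.3]
grip_width: 0.0348
finger_force: 39.6
clock: 5.35
position: [0.587, 0.0382, 0.0279]
tool_rot: [3.14, 0.001, 1.535]
force: [-1.1, -6.4, 4.0]
grip_width: 0.0352
finger_force: 39.6
clock: 5.85
position: [0.5875, 0.0532, 0.0279]
tool_rot: [3.14, 0.001, 1.535]
force: [-0.2, -7.2, 4.9]
grip_width: 0.0351
finger_force: 39.6
clock: 6.35
position: [0.5875, 0.0532, 0.0279]
tool_rot: [3.14, 0.001, 1.535]
force: [0.3, -6.4, 4.2]
grip_width: 0.0354
finger_force: 39.6
```

View pics/s2c.png

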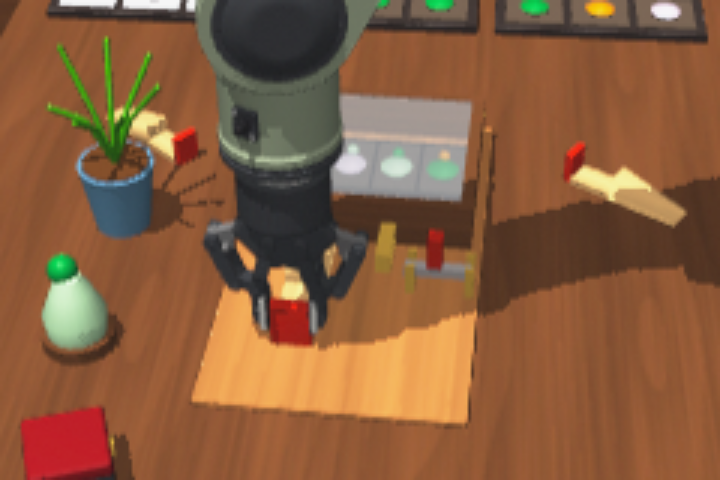

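The side view shows the wedge following the grip straight, with the tab at crop (290,320) and the cover partly lowered. Four more tugs should clear it.

```bash
python3 -m inch '[[0.003,0,0,0,0,0,0.8],[0.004,0,0,0,0,0,0.8],[0.004,0,0,0,0,0,0.8],[0.004,0,0,0,0,0,0.8],[0,0,0,0,0,0,0.8]]'; python3 -m inch '[[0,0,0,0,0,0,0.8],[0,0,0,0,0,0,0.8],[0,0,0,0,0,0,0.8],[0,0,0,0,0,0,0.8],[0,0,0,0,0,0,0.8]]'
python3 -m inch '[[0.003,0,0,0,0,0,0.8],[0.004,0,0,0,0,0,0.8],[0.004,0,0,0,0,0,0.8],[0.004,0,0,0,0,0,0.8],[0,0,0,0,0,0,0.8]]'; python3 -m inch '[[0,0,0,0,0,0,0.8],[0,0,0,0,0,0,0.8],[0,0,0,0,0,0,0.8],[0,0,0,0,0,0,0.8],[0,0,0,0,0,0,0.8]]'
python3 -m inch '[[0.003,0,0,0,0,0,0.8],[0.004,0,0,0,0,0,0.8],[0.004,0,0,0,0,0,0.8],[0.004,0,0,0,0,0,0.8],[0,0,0,0,0,0,0.8]]'; python3 -m inch '[[0,0,0,0,0,0,0.8],[0,0,0,0,0,0,0.8],[0,0,0,0,0,0,0.8],[0,0,0,0,0,0,0.8],[0,0,0,0,0,0,0.8]]'
python3 -m inch '[[0.003,0,0,0,0,0,0.8],[0.004,0,0,0,0,0,0.8],[0.004,0,0,0,0,0,0.8],[0.004,0,0,0,0,0,0.8],[0,0,0,0,0,0,0.8]]'; python3 -m inch '[[0,0,0,0,0,0,0.8],[0,0,0,0,0,0,0.8],[0,0,0,0,0,0,0.8],[0,0,0,0,0,0,0.8],[0,0,0,0,0,0,0.8]]'
```

```text
clock: 6.9
position: [0.588, 0.0681, 0.0279]
tool_rot: [3.14, 0.001, 1.535]
force: [-1.0, -7.9, 4.9]
grip_width: 0.0353
finger_force: 39.7
clock: 7.4
position: [0.5881, 0.0682, 0.0279]
tool_rot: [3.14, 0.001, 1.535]
force: [-1.0, -7.3, 4.3]
grip_width: 0.0353
finger_force: 39.6
clock: 7.9
position: [0.5886, 0.0831, 0.0279]
tool_rot: [3.14, 0.001, 1.535]
force: [-0.1, -7.1, 4.3]
grip_width: 0.0353
finger_force: 39.7
clock: 8.4
position: [0.5886, 0.0831, 0.0279]
tool_rot: [3.14, 0.001, 1.535]
force: [-0.4, -6.5, 4.8]
grip_width: 0.0354
finger_force: 39.7
clock: 8.9
position: [0.5893, 0.0996, 0.0279]
tool_rot: [3.139, -0.0, 1.536]
force: [-0.3, -1.2, 8.8]
grip_width: 0.0353
finger_force: 40.1
clock: 9.4
position: [0.5893, 0.0996, 0.0279]
tool_rot: [3.139, -0.001, 1.536]
force: [0.2, -1.6, 8.1]
grip_width: 0.0351
finger_force: 40.1
clock: 9.9
position: [0.5899, 0.1146, 0.0279]
tool_rot: [3.139, -0.0, 1.536]
force: [-0.5, -1.4, 7.1]
grip_width: 0.0348
finger_force: 40.1
clock: 10.4
position: [0.5899, 0.1146, 0.0279]
tool_rot: [3.139, -0.001, 1.536]
force: [-0.4, -2.0, 8.6]
grip_width: 0.0352
finger_force: 40.1
```

```bash
python3 -m inch '[[0,0,0,0,0,0,0.6],[0,0,0,0,0,0,0.4],[0,0,0,0,0,0,0.2],[0,0,-0.02,0,0,0,0],[0,0,-0.03,0,0,0,0]]'; python3 -m inch '[[-0.01,-0.04,-0.035,0,0,0,0.5],[-0.02,-0.04,-0.03,0,0,0,1],[0,0,0,0,0,0,1]]'
python3 - <<'E'
from h import *
np.set_printoptions(precision=4,suppress=True)
save('wrist','w3'); c=calibration('wrist')
for k,z in dict(wedge_tab=.038,wedge=.008,wedge_toe=.008,cover_edge=.013,bolt_knob=.068).items():
    print(k,[(np.round(d['xy']),round(d['score'],2),onz('wrist',d['xy'],z,c)[:2]) for d in landmark_of(k,'wrist')[:3]])
E
```

```text
clock: 10.9
position: [0.5878, 0.1144, 0.0758]
tool_rot: [-3.139, 0.001, 1.536]
force: [0.2, 0.0, 1.4]
grip_width: 0.0853
finger_force: 0.0
clock: 11.2
position: [0.5114, 0.0875, 0.1399]
tool_rot: [3.139, -0.0, 1.535]
force: [-0.0, 0.1, -0.2]
grip_width: 0.044
finger_force: 0.0
wedge_tab [(array([377., 179.]), 0.93, array([0.5899, 0.1123])), (array([164., 415.]), 0.53, array([ 0.3531, -0.1846]))]
wedge [(array([360., 250.]), 0.92, array([0.5865, 0.0371]))]
wedge_toe []
cover_edge [(array([309., 340.]), 0.76, array([ 0.5376, -0.0674]))]
bolt_knob [(array([238., 355.]), 0.73, array([ 0.4702, -0.0345]))]
```

View pics/w3.png

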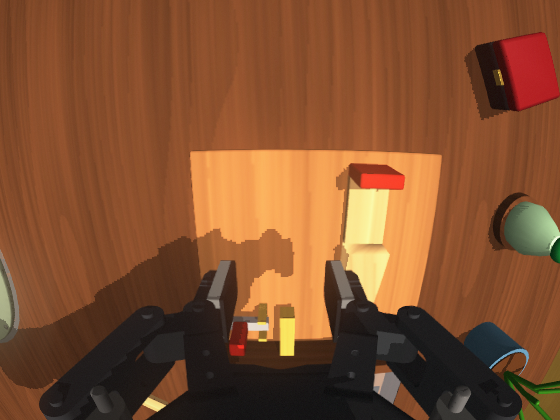

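```bash
python3 -m inch '[[-0.015,-0.025,0,0,0,0,1],[-0.03,-0.025,0,0,0,0,1],[-0.038,-0.027,0,0,0,0,1],[-0.038,0,0,0,0,0,1],[0,0,0,0,0,0,1]]'; python3 -m inch '[[0,0,0,0,0,0,1]]';python3 - <<'E'
from h import *
np.set_printoptions(precision=4,suppress=True)
save('wrist','w4'); c=calibration('wrist')
for cam in('wrist','side','scene'):
    if cam!='wrist': save(cam,cam+'4')
    print([(np.round(d['xy']),round(d['score'],2),onz(cam,d['xy'],.068)[:2]) for d in landmark_of('bolt_knob',cam)[:2]])
E
```

```text
clock: 12.0
position: [0.4319, -0.0331, 0.1361]
tool_rot: [-3.141, 0.001, 1.531]
force: [0.6, 1.1, 0.1]
grip_width: -0.0002
finger_force: 0.0
clock: 12.1
position: [0.4329, -0.0294, 0.1361]
tool_rot: [-3.141, -0.0, 1.534]
force: [-0.0, 0.1, -0.3]
grip_width: 0.0002
finger_force: 0.0
[(array([330., 229.]), 0.77, array([ 0.4667, -0.032 ])), (array([467.,  42.]), 0.21, array([0.5692, 0.1045]))]
[(array([293., 198.]), 0.61, array([ 0.4729, -0.0271]))]
[(array([242., 185.]), 0.66, array([ 0.4667, -0.032 ])), (array([373., 257.]), 0.51, array([0.7753, 0.1808]))]
```

View pics/w4.png

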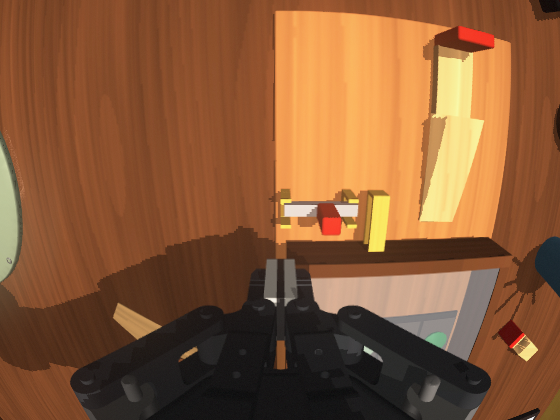

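The cover is shut and the wedge is clear of it. The knob at (330,220) lies to the right of the shut fingers, so I'm lowering beside it.

```bash
python3 -m inch '[[-0.001,-0.004,0.03,0,0,0,1],[0,0,0.03,0,0,0,1],[0,0,0.026,0,0,0,1],[0,0,0,0,0,0,1]]'; python3 -m inch '[[0,0.006,0,0,0,0,1],[0,0.006,0,0,0,0,1],[0,0.006,0,0,0,0,1],[0,0.006,0,0,0,0,1]]'
```

```text
clock: 12.8
position: [0.4271, -0.0294, 0.0483]
tool_rot: [-3.137, 0.0, 1.537]
force: [-0.8, -0.8, 0.8]
grip_width: -0.0004
finger_force: 0.0
clock: 13.2
position: [0.4533, -0.0307, 0.0513]
tool_rot: [3.141, -0.0, 1.536]
force: [-4.0, 1.1, 2.3]
grip_width: 0.0001
finger_force: 1.6
```

```bash
python3 -m inch '[[0,0.005,0,0,0,0,1],[0,0.005,0,0,0,0,1],[0,0.005,0,0,0,0,1],[0,0.003,0,0,0,0,1],[0,0,0,0,0,0,1]]'; python3 -m inch '[[0,0.003,0,0,0,0,1],[0,0.003,0,0,0,0,1],[0,0,0,0,0,0,1]]'
```

```text
clock: 13.7
position: [0.471, -0.0314, 0.0505]
tool_rot: [3.141, -0.0, 1.536]
force: [0.2, -0.9, -0.5]
grip_width: 0.0001
finger_force: 0.0
clock: 14.0
position: [0.4768, -0.0316, 0.0505]
tool_rot: [3.141, 0.0, 1.536]
force: [-0.2, -0.2, -0.5]
grip_width: 0.0001
finger_force: 0.2
```

```bash
python3 -m inch '[[0,0.002,0,0,0,0,1],[0,0.002,0,0,0,0,1],[0,0,0,0,0,0,1]]'
```

```text
clock: 14.3
position: [0.4795, -0.0317, 0.0503]
tool_rot: [-3.139, 0.0, 1.536]
force: [-8.8, 0.8, 4.8]
grip_width: 0.0001
finger_force: 4.3
```

```bash
python3 -m inch '[[0,0.002,0,0,0,0,1],[0,0,0,0,0,0,1]]'
```

```text
clock: 14.5
position: [0.4798, -0.0318, 0.0502]
tool_rot: [-3.136, 0.0, 1.536]
force: [-16.4, 1.5, 11.9]
grip_width: 0.0002
finger_force: 8.9
```

The bolt is at its end stop: force rises with no travel, after about 33 mm. I'm backing off and moving over to the wedge.

```bash
python3 -m inch '[[0,-0.014,0,0,0,0,1],[0,0,-0.03,0,0,0,1],[0,0,-0.035,0,0,0,1],[0.01,0.035,0,0,0,0,0.5],[0.033,0.04,0,0,0,0,0]]'; python3 -m inch '[[0.033,0.04,0,0,0,0,0],[0,0,0,0,0,0,0],[0,0,0,0,0,0,0]]'
python3 - <<'E'
from h import *
np.set_printoptions(precision=4,suppress=True)
save('wrist','w5'); c=calibration('wrist')
for k,z in dict(wedge_tab=.038,wedge=.008,wedge_toe=.008,bolt_knob=.068).items():
    print(k,[(np.round(d['xy']),round(d['score'],2),onz('wrist',d['xy'],z,c)[:2]) for d in landmark_of(k,'wrist')[:3]])
E
```

```text
clock: 15.0
position: [0.5453, 0.0056, 0.1174]
tool_rot: [3.138, 0.001, 1.531]
force: [1.0, -0.6, -0.1]
grip_width: 0.0282
finger_force: 0.0
clock: 15.3
position: [0.5836, 0.0392, 0.1151]
tool_rot: [3.142, -0.0, 1.537]
force: [0.1, -1.6, 0.7]
grip_width: 0.072
finger_force: 0.0
wedge_tab [(array([403., 406.]), 0.97, array([ 0.7136, -0.194 ])), (array([286., 122.]), 0.57, array([0.5886, 0.1084]))]
wedge [(array([282., 216.]), 0.81, array([0.5836, 0.0316])), (array([421., 407.]), 0.8, array([ 0.7611, -0.2481])), (array([ 70., 372.]), 0.76, array([ 0.2919, -0.1824]))]
wedge_toe [(array([ 34., 346.]), 0.85, array([ 0.2413, -0.1452])), (array([284., 300.]), 0.83, array([ 0.582 , -0.0506]))]
bolt_knob []
```

View pics/w5.png

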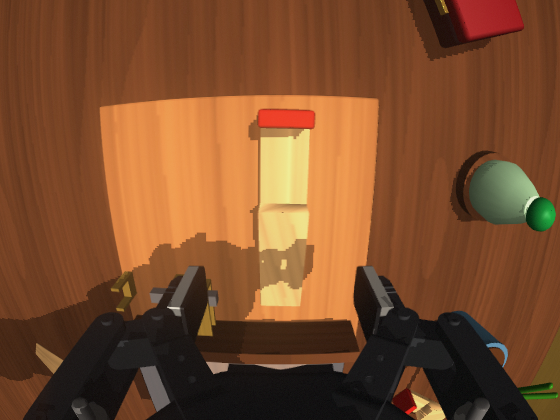

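The wedge lies straight: tab at (286,119), ridge at (284,207), toe at (281,304). I'm gripping it just toe-side of the ridge.

```bash
python3 -m inch '[[-0.002,0.002,0.035,0,0,0,0],[0,0,0.035,0,0,0,0],[0,0,0.022,0,0,0,0],[0,0,0.005,0,0,0,0.2],[0,0,0,0,0,0,0.4]]' 50; python3 -m inch '[[0,0,0,0,0,0,0.6],[0,0,0,0,0,0,0.7],[0,0,0,0,0,0,0.8],[0,0,0,0,0,0,0.8]]' 50
```

```text
clock: 16.05
position: [0.5848, 0.036, 0.0185]
tool_rot: [-3.141, 0.0, 1.535]
force: [-0.8, 1.1, 0.7]
grip_width: 0.059
finger_force: 0.0
clock: 16.45
position: [0.5859, 0.0363, 0.0202]
tool_rot: [3.139, -0.0, 1.536]
force: [-2.2, -0.5, 6.0]
grip_width: 0.0353
finger_force: 50.7
```

```bash
python3 -m inch '[[0,0,-0.01,0,0,0,0.8],[0,0,-0.02,0,0,0,0.8],[0,0,-0.025,0,0,0,0.8],[0,0,-0.025,0,0,0,0.8],[0,0,-0.02,0,0,0,0.8]]'; python3 -m inch '[[0.015,-0.002,0,0,0,0,0.8],[0.03,-0.005,0,0,0,0,0.8],[0.04,-0.005,0,0,0,0,0.8],[0.04,-0.005,0,0,0,0,0.8],[0.04,-0.005,0,0,0,0,0.8]]'; python3 -m inch '[[0.04,-0.005,0,0,0,0,0.8],[0.04,-0.005,0,0,0,0,0.8],[0.04,-0.005,0,0,0,0,0.8],[0.03,-0.005,0,0,0,0,0.8],[0.014,0,0,0,0,0,0.8]]'
```

```text
clock: 16.95
position: [0.5854, 0.0363, 0.1213]
tool_rot: [3.14, -0.0, 1.536]
force: [-0.4, 0.2, -2.5]
grip_width: 0.0347
finger_force: 50.2
clock: 17.45
position: [0.5679, 0.2044, 0.1186]
tool_rot: [-3.141, -0.0, 1.536]
force: [1.3, 0.6, -2.2]
grip_width: 0.035
finger_force: 50.3
clock: 17.95
position: [0.5522, 0.371, 0.1182]
tool_rot: [-3.14, -0.001, 1.54]
force: [1.1, 0.7, -2.4]
grip_width: 0.0349
finger_force: 50.3
```

```bash
python3 -m inch '[[0,0,0,0,0,-0.08,0.8],[0,0,0,0,0,-0.14,0.8],[0,0,0,0,0,-0.14,0.8],[0,0,0,0,0,-0.14,0.8],[0,0,0,0,0,-0.14,0.8]]';python3 -m inch '[[0,0,0,0,0,-0.14,0.8],[0,0,0,0,0,-0.14,0.8],[0,0,0,0,0,-0.14,0.8],[0,0,0,0,0,-0.14,0.8],[0,0,0,0,0,-0.14,0.8]]';python3 -m inch '[[0,0,0,0,0,-0.14,0.8],[0,0,0,0,0,-0.1,0.8],[0,0,0,0,0,-0.06,0.8],[0,0,0,0,0,0,0.8],[0,0,0,0,0,0,0.8]]'
python3 - <<'E'
from h import *
np.set_printoptions(precision=4,suppress=True)
save('wrist','w6'); c=calibration('wrist')
for k,z in dict(tray=0,wedge_tab=.09+.038,wedge_toe=.09).items():
    print(k,[(np.round(d['xy']),round(d['score'],2),onz('wrist',d['xy'],z,c)[:2]) for d in landmark_of(k,'wrist')[:3]])
print(telemetry.observe()['qpos'])
E
```

```text
clock: 18.45
position: [0.5542, 0.3666, 0.1184]
tool_rot: [-3.141, 0.0, 2.181]
force: [0.1, 0.1, -2.8]
grip_width: 0.035
finger_force: 50.3
clock: 18.95
position: [0.5543, 0.3665, 0.1184]
tool_rot: [-3.141, -0.0, 2.881]
force: [0.0, 0.2, -2.6]
grip_width: 0.0349
finger_force: 50.3
clock: 19.45
position: [0.5544, 0.3665, 0.1184]
tool_rot: [-3.141, -0.0, -3.11]
force: [0.9, -0.1, -2.3]
grip_width: 0.0347
finger_force: 50.3
tray []
wedge_tab [(array([282., 120.]), 0.93, array([0.4779, 0.365 ]))]
wedge_toe [(array([282., 374.]), 0.96, array([0.6576, 0.3711])), (array([143., 356.]), 0.31, array([0.6506, 0.2641])), (array([278., 264.]), 0.27, array([0.5627, 0.3654]))]
[-0.4133  0.7368 -0.4135  1.562   0.3474  0.9163  0.6597]
```

View pics/w6.png

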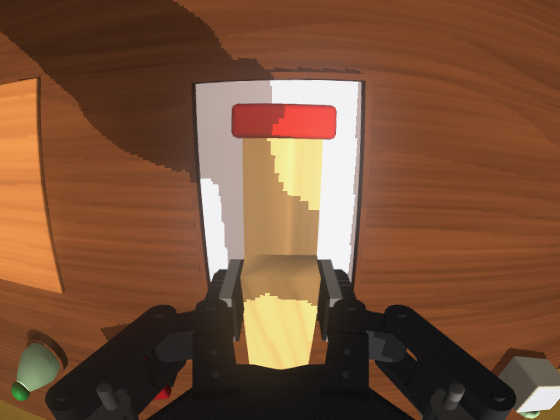

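Run:
```python
from h import *
np.set_printoptions(precision=4,suppress=True)
c=calibration('wrist')
for uv in [(193,84),(365,81),(357,285),(210,285)]: print(onz('wrist',uv,.018,c)[:2])
grab_frame('scene');print([onz('scene',d['xy'],0)[:2] for d in landmark_of('tray','scene')])
for d in outline_of('tray','scene')[:1]:
    r=d['region'];print(d['score'],cv2.minAreaRect(np.array([onz('scene',(u,v),.012)[:2] for v,u in np.argwhere(r)],np.float32)))
```

```text
[0.4558 0.2982]
[0.4494 0.4267]
[0.621  0.4373]
[0.6251 0.3068]
[array([0.5499, 0.373 ])]Traceback (most recent call last):
  File "<stdin>", line 7, in <module>
  File "h.py", line 11, in onz
    o,d=ray(cam,uv,c); return o+d*(z-o[2])/d[2]
        ~~~^^^^^^^^^^
  File "h.py", line 4, in ray
    c=c or calibration(cam); f=210/np.tan(np.radians(c['fovy'])/2); P=np.array(c['pose'])
           ~~~~~~~~~~~^^^^^
ValueError: time passes only in moves, steps and waits
```

```bash
python3 -m inch '[[-0.002,0,0.02,0,0,0,0.8],[0,0,0.03,0,0,0,0.8],[0,0,0.025,0,0,0,0.8],[0,0,0.012,0,0,0,0.8],[0,0,0.004,0,0,0,0.8]]'; python3 -m inch '[[0,0,0.003,0,0,0,0.8],[0,0,0.002,0,0,0,0.8],[0,0,0,0,0,0,0.8]]'
```

```text
clock: 20.3
position: [0.5561, 0.3664, 0.0264]
tool_rot: [-3.141, -0.001, -3.107]
force: [-0.3, 0.4, -2.7]
grip_width: 0.0349
finger_force: 50.1
clock: 20.6
position: [0.5569, 0.3669, 0.0232]
tool_rot: [3.141, 0.001, -3.107]
force: [-0.7, -0.6, -2.1]
grip_width: 0.0349
finger_force: 50.2
```

```bash
python3 -m inch '[[0,0,0.002,0,0,0,0.8],[0,0,0.001,0,0,0,0.8],[0,0,0.001,0,0,0,0.8],[0,0,0,0,0,0,0.8]]'; python3 -m inch '[[0,0,0.001,0,0,0,0.8],[0,0,0,0,0,0,0.8]]'
```

```text
clock: 21.0
position: [0.5566, 0.3666, 0.0184]
tool_rot: [-3.142, -0.0, -3.107]
force: [-0.5, 1.3, -1.5]
grip_width: 0.0347
finger_force: 50.2
clock: 21.2
position: [0.5566, 0.3666, 0.0174]
tool_rot: [-3.142, -0.0, -3.107]
force: [-0.0, 0.5, -2.8]
grip_width: 0.0349
finger_force: 50.2
```

```bash
python3 -m inch '[[0,0,0.001,0,0,0,0.8],[0,0,0,0,0,0,0.8]]'; python3 -m inch '[[0,0,0.001,0,0,0,0.8],[0,0,0,0,0,0,0.8]]'
```

```text
clock: 21.4
position: [0.5566, 0.3667, 0.0172]
tool_rot: [-3.141, 0.0, -3.107]
force: [-4.0, -3.6, 8.9]
grip_width: 0.035
finger_force: 51.6
clock: 21.6
position: [0.5567, 0.3667, 0.0171]
tool_rot: [-3.141, 0.001, -3.108]
force: [-9.2, -7.0, 25.9]
grip_width: 0.0352
finger_force: 53.4
```

It's touched down. I'll ease the pressure, open and retreat.

```bash
python3 -m inch '[[0,0,-0.0015,0,0,0,0.8],[0,0,0,0,0,0,0.7],[0,0,0,0,0,0,0.55],[0,0,0,0,0,0,0.4],[0,0,0,0,0,0,0.3]]'; python3 -m inch '[[0,0,-0.02,0,0,0,0.25],[0,0,-0.03,0,0,0,0.2],[0,0,-0.04,0,0,0,0.1],[0,0,-0.04,0,0,0,0],[0,0,-0.03,0,0,0,0]]'; python3 -m inch '[[0.03,0,0,0,0,0,0],[0.04,0,0,0,0,0,0],[0.03,0,0,0,0,0,0],[0,0,0,0,0,0,0],[0,0,0,0,0,0,0]]'
python3 - <<'E'
from h import *
a=save('scene','e1');b=save('side','e2');w=save('wrist','e3')
o=np.hstack([cv2.resize(a[140:290,140:440],(400,200)),cv2.resize(b[130:400,150:330],(400,600))[:200]*0])
o=np.zeros((600,800,3),np.uint8)
o[:300,:400]=cv2.resize(a[130:280,140:440],(400,300)) if 0 else cv2.resize(a[110:335,140:440],(400,300))
o[300:,:400]=cv2.resize(w,(400,300)); o[:,400:]=cv2.resize(b[125:395,140:320],(400,600))
cv2.imwrite('pics/end.png',o[:,:,::-1])
E
```

```text
clock: 22.1
position: [0.5566, 0.3667, 0.0169]
tool_rot: [3.142, -0.0, -3.107]
force: [1.0, -0.2, -0.3]
grip_width: 0.0597
finger_force: 0.0
clock: 22.6
position: [0.5569, 0.367, 0.1796]
tool_rot: [3.141, 0.001, -3.107]
force: [-0.1, 0.1, 0.8]
grip_width: 0.0852
finger_force: 0.0
clock: 23.1
position: [0.4568, 0.3634, 0.1774]
tool_rot: [3.141, 0.001, -3.107]
force: [1.0, 0.4, 0.4]
grip_width: 0.0855
finger_force: 0.0
```

View pics/end.png

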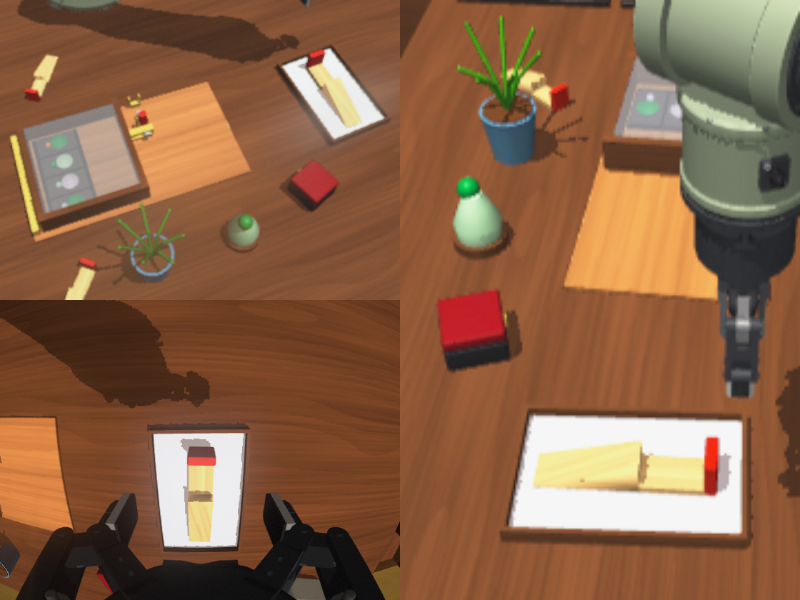

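The wedge lies flat in the tray, the cover is shut, and the bystanders haven't moved. I'll check the knob position, then hand in.

```bash
python3 - <<'E'
from h import *
grab_frame('scene')
print([(d['score'],d['xy'],onz('scene',d['xy'],.068)[:2]) for d in landmark_of('bolt_knob','scene')[:2]])
E
python3 -c "
import cv2
cv2.imwrite('pics/knob.png',cv2.resize(cv2.imread('pics/e1.png')[170:230,215:275],None,fx=9,fy=9,interpolation=2))"
```

```text
[(0.46, [245.1, 196.1], array([ 0.5031717 , -0.03785696]))]
```

View pics/knob.png

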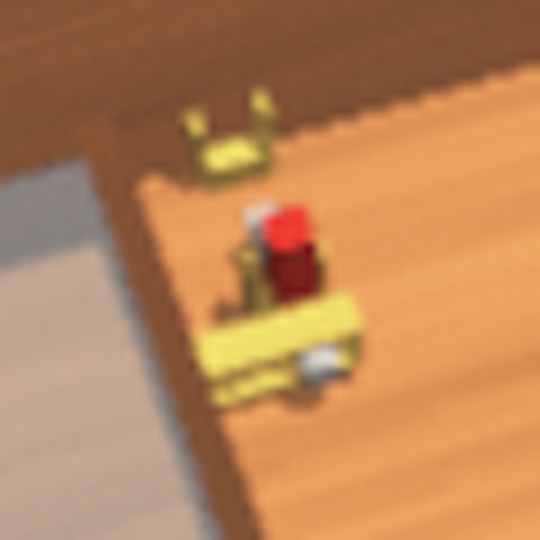

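The steel tongue comes out through the staple at (320,362), and the knob has moved from x ≈ 0.468 to 0.503, so the bolt is fully home.

```bash
python3 -c "
from workcell import bot; print(bot.job_done())"
```

```text
the job is handed in; nothing more can be done
None
```

I've handed the job in at about 23 s: the cover came down in small tugs and is shut, the bolt is fully home through the staple, the wedge lies flat and right way up in the lilac-lined tray, and the carving, ring box and orchid were left where they stood.

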